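Find the heavy side of a wheel on its balancing stand and hold it down

TASK

The wheel on the balancing stand has a heavy side that cannot be seen, and its stiff bearing keeps it wherever it is left. Turn it by its pins, feel which way it goes easier and which way harder, and so bring the heavy side straight down; finish gripping a pin and holding the wheel still like that, so that a colleague can mark the spot. Leave the things standing around it where they are.

Things in the scene. Friction and masses are not known exactly. Their poses are not given: they have to be found in the camera images.
- stand: Balancing stand fixed to the worktop: grey foot plate 150 x 160 x 12 mm (70 mm to -y, 90 mm to +y of the origin) and a pedestal at +y. Origin: under the wheel's centre, on the worktop, z up. The level axle runs along the stand's y axis, 110 mm above the origin; the wheel overhangs, its pin side facing the stand's -y.
- axle_centre (a point): Centre of the wheel, on the axle (its axes stay with the stand). The aluminium disc is 140 mm across and 18 mm wide (9 mm each way along y). From its -y face six equal round steel pins, 10 mm thick, stick out 40 mm along -y, every 60 degrees, 56 mm from the axle. A hub, 32 mm across, stands 11 mm out. A hidden slug, 0.85 to 1.0 kg, 50 mm from the axle, makes one side heavy.
- pin (a point): Middle of the free length of one of the six equal pins, turning with the wheel; the others stand at multiples of 60 degrees from it about the axle. The heavy side has no fixed place among the pins: it differs each time and must be felt. It starts at least 55 degrees from straight down. Its moment about the axle is at most 0.41 to 0.49 N m (when level with the axle), 0 when straight down or up.
- bearing (a point): Centre of the bearing housing, on the axle 50 mm to +y of the wheel's middle; 48 mm across, 24 to 76 mm from the wheel's middle. Steady bearing drag of 0.54 N m against turning either way, no stops: the wheel stays where let go, so it can be turned pin by pin. Turning takes the drag plus the heavy side's moment when lifting it, the drag minus it when lowering it (1 to 18 N at a pin near the top).
- marker: Bystander: white marker pen with black cap, 17 x 135 x 16 mm, lying on the worktop to the +y side of the stand. Origin: centre of its underside, y along the pen.
- tape_roll: Bystander: roll of brown tape, 96 mm across, 48 mm high, lying flat behind the stand. Origin: centre of its underside.
- vial_a: Bystander: glass sample vial with white cap, 21 mm across, 45 mm high, upright at the -y side of the stand. Origin: centre of its underside.

How it is judged:
On the way:
1. the wheel is turned by hand (contact force between the fingers and wheel above 2 N and distance of heavy_side from where it was at the start of the episode above 0.012 m).
At the end, for the whole second after the job is handed in: The heavy side is within 20 degrees of straight down, and the fingers still grip the wheel (over 2 N of contact) through the last second (z of heavy_side in the frame of stand below 0.063 m and contact force between the fingers and wheel above 2 N); the arm keeps its last pose, push and grip.
It fails at once if a bystander was moved by more than 25 mm (distance of any of marker, tape_roll, vial_a from where it was at the start of the episode above 0.025 m).
It also fails if it takes over 72 s, if anything falls off the work surface, if the arm or the gripper's body presses on something with over 40 N, if the wrist force passes 120 N, or if a joint passes its speed limit or range.

ROBOT

A 7-joint arm with a two-finger parallel gripper is mounted at the origin on a cart in front of the work surface, level with it; the furniture and walls round the work are solid. World frame = base frame: x ahead of the robot, y to its left, z up, the work surface at z = 0. Lengths are in m, angles in rad, forces in N, time in s.
With the tool pointing down it reaches from about 0.4 to 0.85 m from the base axis. Payload 4.5 kg.
Tool frame: the origin (TCP) lies at the very end of the fingers, on their centre line; the grasp point (between the pads) lies 19 mm behind it; y points along the fingers, x is the direction in which the jaws open and shut, and the axes are right-handed (so a half turn about y gives the same grasp; the last joint's range is limited). The gripper opens to 88 mm and grips with 3 to 60 N. Pads are 18 mm wide; open, the fingers measure 123 mm over their backs; the gripper's body (75 mm by 187 mm) begins 45 mm behind the grasp point.
Start: joints at [-1.236, 0.689, -0.195, 1.565, 0.157, 0.902, -0.215], TCP at [0.185, 0.597, 0.239] pointing down, gripper open.
Joint ranges: [-3.01, 3.01], [-0.46, 2.08], [-1.47, 1.51], [0.13, 2.56], [-1, 4.14], [0.04, 2.09], [-2.66, 2.66]. Speed limits (rad/s): [2.57, 2.57, 3.14, 3.14, 3.14, 3.14, 3.14].

INTERFACE

Orientations are given as a unit quaternion [x, y, z, w].
In Python, from plant import r gives the robot as it stands.
- The arm moves only by the shell command python3 -m inch 'ROWS' [OPENING] [FORCE]. ROWS is JSON, a list of rows, each a list of 6 numbers: the shift along the tool's x, y, z in mm, then the turn, a rotation vector about the tool's x, y, z in rad. In form: [[x, y, z, ax, ay, az], ...]. A call has 1 to 12 rows; each row shifts and turns the commanded pose from where the row before left it, along the tool's axes as they then stand; what a row does not reach is not made up. A row lasts 1/12 s, in which the tool goes at most 41.7 mm and 7.16 degrees, less where a joint would pass 70% of its speed; a pose out of reach is approached as far as the arm can. A call is refused whole if a number of a shift passes 41.7 or a number of a turn 0.125, either way. A call with a gripper value outside its range is refused whole. OPENING is the finger opening in mm, from 0 to 88.1, set as the call begins (- or left out, the last holds). The fingers move at their own pace and stop on an object; FORCE is the grip in N (left out, the last holds). Time passes only in rows, so rows that do not move let the fingers close. It gives the time, the measured TCP pose, the force and the opening at its end, in the units of the state.
- r.get_state(): the state, without advancing time (a new reading comes with each control period).
- r.snapshot(name): name is "scene" or "side" or "wrist"; returns a dict with "img" (480x640x3 uint8, red, green, blue), "range_z" (480x640 float32, m along the optical axis (not along the pixel's ray), 0 where there is no reading), "mtx" (3x3 intrinsics, pixels), "camera_from_world" (4x4, takes a point from world to camera coordinates); the wrist camera has in their place "tool_from_camera" (4x4, takes a point from camera to tool coordinates, whose origin is the TCP and whose axes are the tool frame's). Camera axes: x right, y down, z forward; pixel columns grow to the right and rows downward; lengths in m; the calibration is good to about 2 mm. The wrist camera is an equidistant fisheye: a pixel r from the principal point sees the ray r / f radians off the axis. A picture is of the moment at which its call begins: read the wrist's pose just before it.
- r.finish_job(): hands the job in, once; it reports no verdict.
The state is a dict: "clock": time; "q": joint angles; "qd": joint speeds; "joint_torque": joint torques, N m; "tool_pos": TCP position; "eef_rot": TCP orientation; "contact_force": force on the tool from outside, world axes, zero at the start; "moment": the same for the moment, N m; "opening": opening from 0.0 (shut) to 1.0 (fully open).
Only numpy, scipy, OpenCV 4.12 (cv2) and the standard library are available. Lean on these libraries where they do the work, as an engineer would, in place of code of your own. Each camera call takes 0.05 s, during which the arm holds its last target.

## Working session

There is one attempt and no reset: what is moved stays moved. The work goes in short steps, Python scripts to look and compute and a shell command to move; the robot and the scene stay as the last step left them, time stands still between calls to the robot, and variables do not carry over. Pictures are saved under pics/ and viewed, and the job is handed in when it is done.

```bash
ls; mkdir -p pics; python3 - <<'E'
from plant import r
import cv2,numpy as np
s=r.get_state()
for k in s: print(k,np.round(s[k],4))
for n in("scene","side","wrist"):
    d=r.snapshot(n); cv2.imwrite(f"pics/{n}0.png",d["img"][:,:,::-1]); np.savez(f"pics/{n}0.npz",**d)
    print(n,np.round(d["mtx"],2).tolist(),np.round(d.get("camera_from_world",d.get("tool_from_camera")),4).tolist())
E
```

```text
pics
clock 0.0
q [-1.2362  0.69   -0.1945  1.5663  0.1573  0.9025 -0.2151]
qd [ 0.001   0.0007  0.0014  0.0001 -0.0008  0.0018  0.0008]
joint_torque [-2.00000e-04 -5.27568e+01 -1.26750e+00 -1.53428e+01 -5.28000e-02
  6.60000e-03  2.00000e-04]
tool_pos [0.1851 0.5963 0.2379]
eef_rot [ 0.5697  0.419  -0.4199 -0.5688]
contact_force [0.5612 0.2143 1.622 ]
moment [-0.0156  0.0391  0.0363]
opening 0.9984
scene [[508.71, 0.0, 326.2], [0.0, 508.71, 238.21], [0.0, 0.0, 1.0]] [[-0.66, -0.7511, -0.012, 0.4162], [-0.4717, 0.4268, -0.7715, 0.3495], [0.5847, -0.5036, -0.6361, 0.6237], [0.0, 0.0, 0.0, 1.0]]
side [[534.51, 0.0, 326.56], [0.0, 534.51, 230.78], [0.0, 0.0, 1.0]] [[0.9315, -0.3631, -0.0202, -0.5225], [-0.1534, -0.342, -0.9271, 0.2303], [0.3297, 0.8667, -0.3743, 0.785], [0.0, 0.0, 0.0, 1.0]]
wrist [[371.65, 0.0, 324.0], [0.0, 371.65, 238.82], [0.0, 0.0, 1.0]] [[1.0, -0.0001, 0.0011, -0.0002], [-0.001, -0.309, 0.9511, -0.1451], [0.0002, -0.9511, -0.309, 0.0798], [0.0, 0.0, 0.0, 1.0]]
```

View pics/scene0.png

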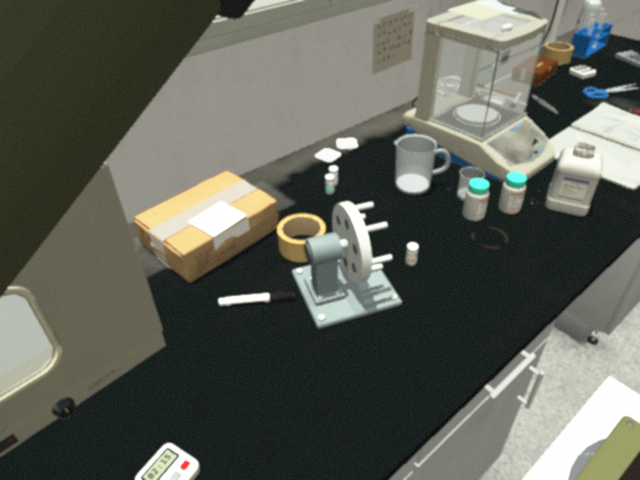

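View pics/side0.png

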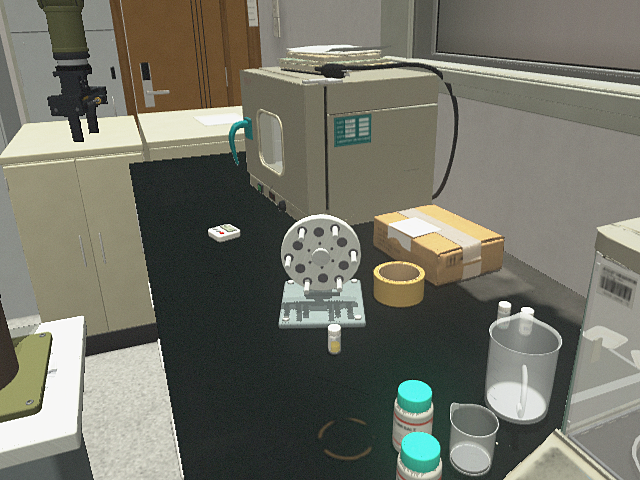

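View pics/wrist0.png

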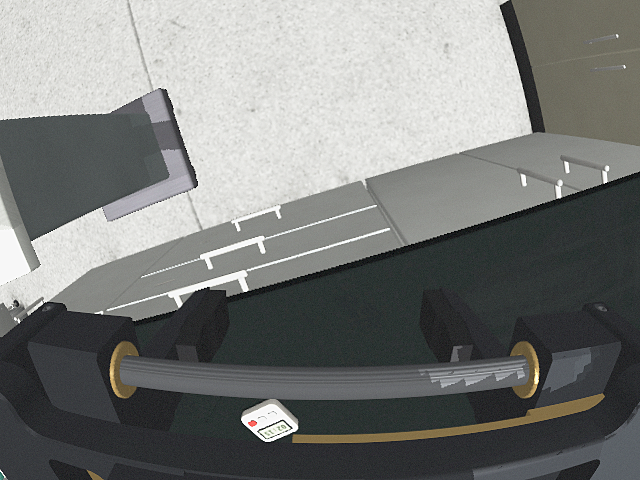

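```bash
cat > h.py <<'E'
import numpy as np,cv2
from scipy.spatial.transform import Rotation as R
def load(n): return dict(np.load(f"pics/{n}.npz"))
def bp(d,u,v,z=None):
    K=d["mtx"];z=float(d["range_z"][int(round(v)),int(round(u))]) if z is None else z
    p=np.array([(u-K[0,2])/K[0,0]*z,(v-K[1,2])/K[1,1]*z,z,1]);return (np.linalg.inv(d["camera_from_world"])@p)[:3]
def proj(d,P):
    c=d["camera_from_world"]@np.append(P,1);p=d["mtx"]@c[:3];return p[:2]/p[2]
def tri(d1,p1,d2,p2):
    A=d1["mtx"]@d1["camera_from_world"][:3];B=d2["mtx"]@d2["camera_from_world"][:3]
    X=cv2.triangulatePoints(A,B,np.array(p1,float).reshape(2,1),np.array(p2,float).reshape(2,1));return (X[:3]/X[3])[:,0]
def crop(src,dst,x0,y0,x1,y1,k):
    im=cv2.imread(src)[y0:y1,x0:x1];cv2.imwrite(dst,cv2.resize(im,None,fx=k,fy=k,interpolation=cv2.INTER_CUBIC))
E
python3 - <<'E'
from h import *
crop("pics/side0.png","pics/s0c.png",265,205,385,365,4)
crop("pics/scene0.png","pics/c0c.png",270,180,430,330,4)
E
```

```text
(no output)
```

View pics/s0c.png

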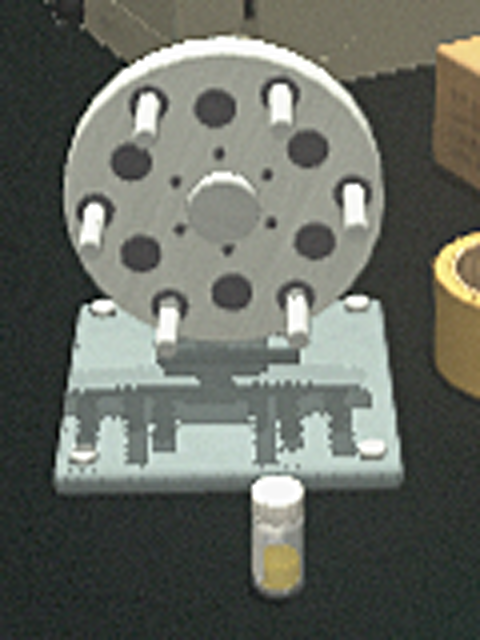

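View pics/c0c.png

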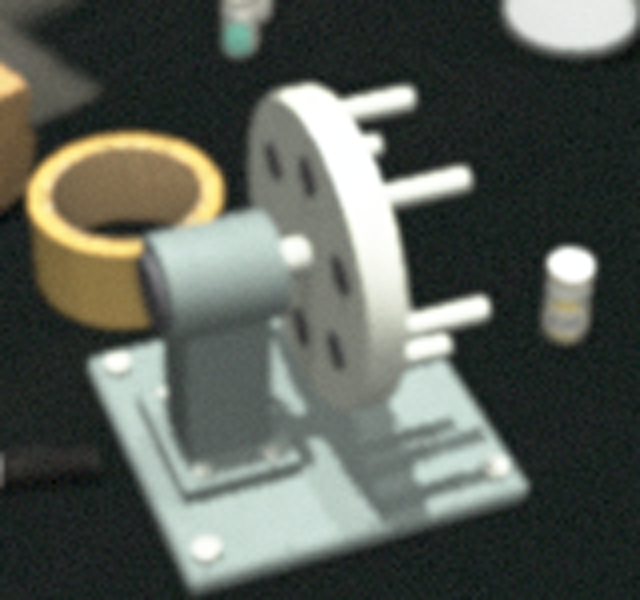

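```bash
python3 - <<'E'
from h import *
d=load("side0");c=load("scene0")
# face plane from depth
pts=np.array([bp(d,265+x/4,205+y/4) for x,y in [(110,110),(180,80),(250,80),(340,150),(345,260),(270,290),(200,320),(120,280),(90,180),(180,140),(270,250),(260,130),(170,250),(320,120)]])
m=pts.mean(0);u,s,vt=np.linalg.svd(pts-m);n=vt[2];n=n*np.sign(-n[1]);print("face",m,n,s, "yaw",np.degrees(np.arctan2(n[0],-n[1])))
hub=np.array([bp(d,265+x/4,205+y/4) for x,y in[(222,208),(212,212),(232,205),(222,222)]]);print("hub",hub)
for nm,p in dict(UL=(147,128),UR=(279,117),R=(355,222),LR=(298,328),LL=(167,340),L=(92,238)).items(): print(nm,bp(d,265+p[0]/4,205+p[1]/4))
# plate corners top tri: side crop & scene crop: screws
S=lambda x,y:(265+x/4,205+y/4); C=lambda x,y:(270+x/4,180+y/4)
for nm,a,b in[("front-right(robot,-y?) screw",(372,447),(495,465)),("vial cap",(277,488),(571,264)),("s2",(83,455),(495,465)),("s3",(103,305),(207,547)),("s3",(357,301),(118,362)),("pinA tip",(279,122),(412,97)),("pinB",(147,133),(466,180)),("pinC L",(92,243),(486,308)),("pinLL?",(167,348),(448,347))]:
    X=tri(d,S(*a),c,C(*b));print(nm,X, proj(d,X)-S(*a))
for nm,b in[("tape",(100,250)),("tapeL",(125,290)),("marker",(0,470))]: print(nm,bp(c,*C(*b)))
print("vial",bp(d,*S(277,485)),bp(d,*S(277,540)),"marker ends",bp(c,221,301),bp(c,292,295))
E
```

```text
face [0.55314597 0.00273615 0.11529589] [-0.35296939 -0.93559259 -0.00889483] [0.14383394 0.13167046 0.00680139] yaw -20.66989925825198
hub [[ 0.54898699 -0.00824855  0.11206079]
 [ 0.54462787 -0.00755986  0.11069579]
 [ 0.55302027 -0.00979429  0.11337726]
 [ 0.54995237 -0.00512903  0.10390984]]
UL [ 0.51100106 -0.02588966  0.16244669]
UR [ 0.56187868 -0.04350747  0.16535433]
R [ 0.59024629 -0.0556502   0.11802795]
LR [ 0.56721156 -0.04805723  0.06965481]
LL [ 0.51601604 -0.02605699  0.06402128]
L [ 0.4889264  -0.01361488  0.11175772]
front-right(robot,-y?) screw [ 0.55312653 -0.06618719 -0.00988965] [-21.51888357  17.70286985]
vial cap [ 0.5248721  -0.12529291  0.04515437] [-0.63513219  0.5570677 ]
s2 [ 0.47632258 -0.02401886  0.01547516] [-0.30186542  0.23418318]
s3 [0.52557939 0.10317891 0.01637084] [-0.48549887  0.42122704]
s3 [0.64106832 0.05841273 0.01590447] [-0.41609229  0.43531166]
pinA tip [ 0.55971816 -0.0457033   0.16295277] [-0.70160971  0.79232364]
pinB [ 0.50918828 -0.02550621  0.1585413 ] [-1.03878497  1.05241286]
pinC L [ 0.48568222 -0.01676491  0.10944542] [-1.22771095  1.09558057]
pinLL? [ 0.51367311 -0.0280173   0.0602297 ] [-0.84414856  0.74559588]
tape [0.68040749 0.03503753 0.04573677]
tapeL [0.66840921 0.03049551 0.02542622]
marker [0.62276645 0.14034074 0.01255005]
vial [ 0.52686031 -0.12304328  0.04573105] [ 0.52220848 -0.13383515  0.02827424] marker ends [0.67311256 0.21079796 0.0137248 ] [0.60048093 0.10780412 0.01357599]
```

```bash
python3 - <<'E'
from h import *
from plant import r
s=r.get_state();print(np.round(R.from_quat(s["eef_rot"]).as_matrix(),3))
d=load("side0");c=load("scene0")
for u,v in [(247,75),(255,200),(325,75),(327,215),(285,200),(240,150),(380,80),(140,230)]: print((u,v),np.round(bp(d,u,v),3))
for u,v in [(100,165),(160,330),(120,300),(60,405),(0,220),(5,430),(200,60)]: print("sc",(u,v),np.round(bp(c,u,v),3))
# fit axle centre & pin phase from tip pts
yaw=np.radians(-20.8);ex=np.array([np.cos(yaw),np.sin(yaw),0]);ey=np.array([-np.sin(yaw),np.cos(yaw),0])
# fit: tip centres from observed tip end pixels in both? use least-squares on side image tip + base centre pixels
S=lambda x,y:np.array((265+x/4,205+y/4))
tips={120:(147,131),60:(280,120),0:(356,228),-60:(298,333),-120:(167,346),180:(92,242)}
bases={120:(148,95),60:(283,88),0:(353,190),-60:(298,296),-120:(171,305),180:(97,212)}
from scipy.optimize import least_squares
def P(p,a,l):
    c0=p[:3];a=np.radians(a)+p[3];y=np.array([-np.sin(p[4]),np.cos(p[4]),0]);x=np.array([np.cos(p[4]),np.sin(p[4]),0])
    return c0+.056*(np.cos(a)*x+np.array([0,0,np.sin(a)]))-l*y
def f(p):
    e=[]
    for a in tips:
        t=P(p,a,.049);t=t+0; e+=list(proj(d,t)-S(*tips[a]));e+=list(proj(d,P(p,a,.009))-S(*bases[a]))
    return e
o=least_squares(f,[.556,.0105,.11,0.05,yaw]);print(o.x,np.degrees(o.x[3:]),np.sqrt(np.mean(o.fun**2)))
E
```

```text
[[ 0.296 -0.    -0.955]
 [ 0.955 -0.001  0.296]
 [-0.001 -1.    -0.   ]]
(247, 75) [0.613 0.721 0.347]
(255, 200) [0.596 0.665 0.001]
(325, 75) [0.727 0.415 0.367]
(327, 215) [0.569 0.009 0.18 ]
(285, 200) [0.636 0.491 0.049]
(240, 150) [ 6.990e-01  1.316e+00 -1.000e-03]
(380, 80) [0.834 0.343 0.356]
(140, 230) [ 0.27   0.563 -0.002]
sc (100, 165) [0.149 0.459 0.631]
sc (160, 330) [0.642 0.334 0.06 ]
sc (120, 300) [0.637 0.373 0.159]
sc (60, 405) [0.626 0.498 0.044]
sc (0, 220) [0.139 0.475 0.634]
sc (5, 430) [0.622 0.565 0.061]
sc (200, 60) [ 1.021 -0.006  0.296]
[ 0.55628553  0.00689241  0.11377722  0.05956798 -0.37913049] [  3.41299367 -21.7225771 ] 0.6557154014291166
```

```bash
cat >> h.py <<'E'
C0=np.array([.556,.0095,.111]);YAW=np.radians(-21.2)
EX=np.array([np.cos(YAW),np.sin(YAW),0]);EY=np.array([-np.sin(YAW),np.cos(YAW),0]);EZ=np.array([0,0,1.])
def goal(al,rho,off=.029):
    """tool pose: pointing to the axle from wheel angle al (deg), TCP at radius rho, off mm out along -y"""
    a=np.radians(al);u=np.cos(a)*EX+np.sin(a)*EZ
    return C0+rho*u-off*EY, R.from_matrix(np.column_stack([np.cross(-u,EY),-u,EY]))
def rel(s,p,q):
    R0=R.from_quat(s["eef_rot"]);return R0.inv().apply(p-np.array(s["tool_pos"]))*1000,(R0.inv()*q).as_rotvec()
E
python3 - <<'E'
from h import *
from plant import r
s=r.get_state()
p,q=goal(90,.14);print(p,q.as_matrix().round(3))
d,t=rel(s,p,q);print(d,t)
# rows: 20, turn in each; shift in the then-standing axes
R0=R.from_quat(s["eef_rot"]);N=20;D=(p-np.array(s["tool_pos"]))/N*1000
for k in range(N):
    Rk=R0*R.from_rotvec(t*min(k/15,1));print(k,np.round(Rk.inv().apply(D),1))
print(t/15)
E
```

```text
[ 0.54551289 -0.01753739  0.251     ] [[ 0.932 -0.     0.362]
 [-0.362  0.     0.932]
 [-0.    -1.     0.   ]]
[-479.70792609  -12.19903621 -526.16549909] [ 1.18026861e-03  1.64005735e+00 -9.71494303e-04]
0 [-24.   -0.6 -26.3]
1 [-21.   -0.6 -28.8]
2 [-17.7  -0.6 -30.9]
3 [-14.2  -0.6 -32.6]
4 [-10.6  -0.6 -34. ]
5 [ -6.8  -0.6 -34.9]
6 [ -3.   -0.6 -35.5]
7 [  0.9  -0.6 -35.6]
8 [  4.8  -0.6 -35.3]
9 [  8.6  -0.6 -34.5]
10 [ 12.3  -0.6 -33.4]
11 [ 15.9  -0.6 -31.8]
12 [ 19.3  -0.6 -29.9]
13 [ 22.4  -0.6 -27.6]
14 [ 25.3  -0.6 -25. ]
15 [ 27.9  -0.6 -22.1]
16 [ 27.9  -0.6 -22.1]
17 [ 27.9  -0.6 -22.1]
18 [ 27.9  -0.6 -22.1]
19 [ 27.9  -0.6 -22.1]
[ 7.86845739e-05  1.09337157e-01 -6.47662868e-05]
```

```bash
python3 -m inch '[[-24,-3,-26.3,0,0.1093,0],[-21,-3,-28.8,0,0.1093,0],[-17.7,-3,-30.9,0,0.1093,0],[-14.2,-3,-32.6,0,0.1093,0],[-10.6,-3,-34,0,0.1093,0],[-6.8,-3,-34.9,0,0.1093,0],[-3,-3,-35.5,0,0.1093,0],[0.9,-3,-35.6,0,0.1093,0],[4.8,-3,-35.3,0,0.1093,0],[8.6,-3,-34.5,0,0.1093,0],[12.3,-3,-33.4,0,0.1093,0],[15.9,-3,-31.8,0,0.1093,0]]' 40 30
python3 - <<'E'
from h import *
from plant import r
s=r.get_state();p,q=goal(90,.14);print(s["q"],s["tool_pos"],rel(s,p,q))
E
```

```text
clock: 1.15
tool_pos: [0.4018, 0.227, 0.2749]
eef_rot: [-0.707, 0.017, -0.016, 0.707]
contact_force: [0.5, -0.5, -0.6]
opening: 0.453
[-0.72058402  0.42913673  0.15682907  2.00298156 -0.09944707  0.71656947
 -0.54937087] [0.40177044 0.22697786 0.27490284] (array([ 155.00165188,   23.83961338, -237.54390568]), array([-1.65376360e-04,  3.23316951e-01, -1.50897408e-04]))
```

```bash
python3 -m inch '[[19.3,0,-29.9,0,0.109,0],[22.4,0,-27.6,0,0.109,0],[25.3,0,-25,0,0.109,0],[27.9,3,-22.1,0,0,0],[27.9,3,-22.1,0,0,0],[27.9,3,-22.1,0,0,0],[20,3,-16,0,0,0],[0,0,0,0,0,0],[0,0,0,0,0,0]]'
python3 - <<'E'
from h import *
from plant import r
s=r.get_state()
for a in(90,63.4): print(rel(s,*goal(a,.11)))
print(s["q"],s["contact_force"],s["moment"])
for n in("scene","side"):
    d=r.snapshot(n); cv2.imwrite(f"pics/{n}1.png",d["img"][:,:,::-1]); np.savez(f"pics/{n}1.npz",**d)
crop("pics/side1.png","pics/s1c.png",225,105,425,265,4)
crop("pics/scene1.png","pics/c1c.png",240,80,440,230,4)
E
```

```text
clock: 1.9
tool_pos: [0.5226, 0.0209, 0.2623]
eef_rot: [0.695, -0.131, 0.131, -0.695]
contact_force: [-0.2, 0.8, -0.1]
opening: 0.452
(array([ 35.38032706,  41.28371869, -27.46552426]), array([ 0.00065016, -0.00198144, -0.00059934]))
(array([ 84.6406918 ,  52.89719689, -27.3603645 ]), array([ 1.78485940e-04, -2.09659124e-03,  4.63658074e-01]))
[-0.27330314  0.53265378  0.23025054  1.85541605 -0.16628379  0.77291401
 -0.32636951] [-0.17956856  0.76866995 -0.14281534] [0.00655106 0.15287157 0.03920818]
```

View pics/s1c.png

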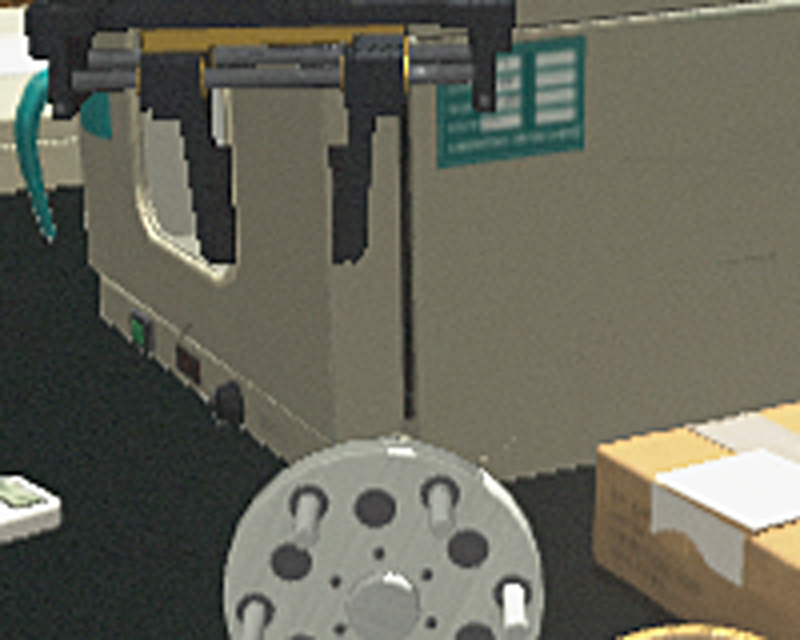

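View pics/c1c.png

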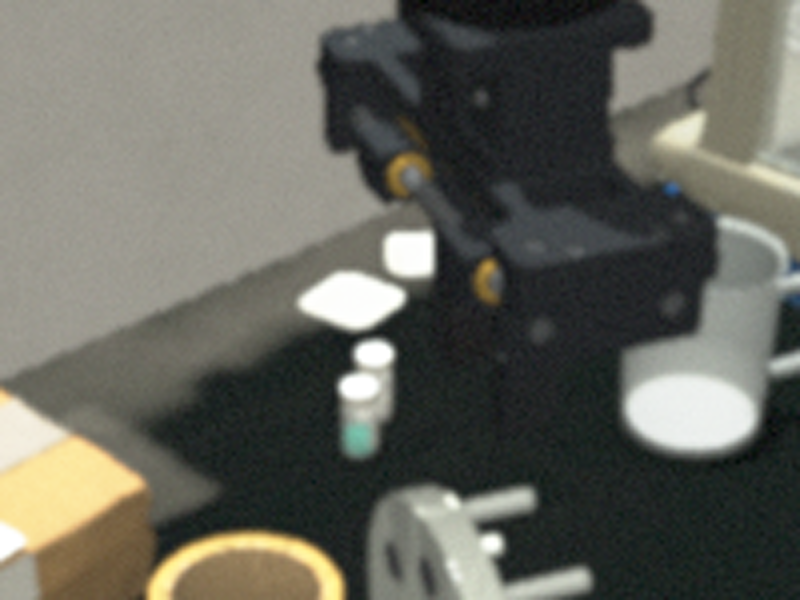

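```bash
python3 -m inch '[[28.2,17.6,-9.1,0,0,0],[28.2,17.6,-9.1,0,0,0],[28.2,17.6,-9.1,0,0,0],[0,0,0,0,0,0.116],[0,0,0,0,0,0.116],[0,0,0,0,0,0.116],[0,0,0,0,0,0.116],[0,0,0,0,0,0],[0,0,0,0,0,0]]'
python3 - <<'E'
from h import *
from plant import r
s=r.get_state()
print(rel(s,*goal(63.4,.038)))
print(s["q"],s["tool_pos"],s["contact_force"],s["moment"])
for n in("scene","side","wrist"):
    d=r.snapshot(n); cv2.imwrite(f"pics/{n}2.png",d["img"][:,:,::-1]); np.savez(f"pics/{n}2.npz",**d)
crop("pics/side2.png","pics/s2c.png",245,125,425,285,4)
d=load("side2");print("tcp px",proj(d,s["tool_pos"]),(proj(d,s["tool_pos"])-[245,125])*4)
crop("pics/scene2.png","pics/c2c.png",260,130,460,280,4)
E
```

```text
clock: 2.75
tool_pos: [0.5916, -0.0323, 0.208]
eef_rot: [-0.647, 0.286, 0.034, 0.706]
contact_force: [0.0, 0.6, 0.3]
opening: 0.453
(array([ 0.2396858 , 70.36297206, -2.83141771]), array([ 0.00132636,  0.00265652, -0.00037932]))
[-0.01086768  0.917685    0.14342683  1.25587804 -0.23323611  1.43355936
 -0.17804908] [ 0.59162165 -0.03228541  0.20798867] [0.00446877 0.56218747 0.27738413] [-0.18131812 -0.3174458   0.00738998]
tcp px [348.63957685 204.93246719] [414.55830741 319.72986875]
```

View pics/s2c.png

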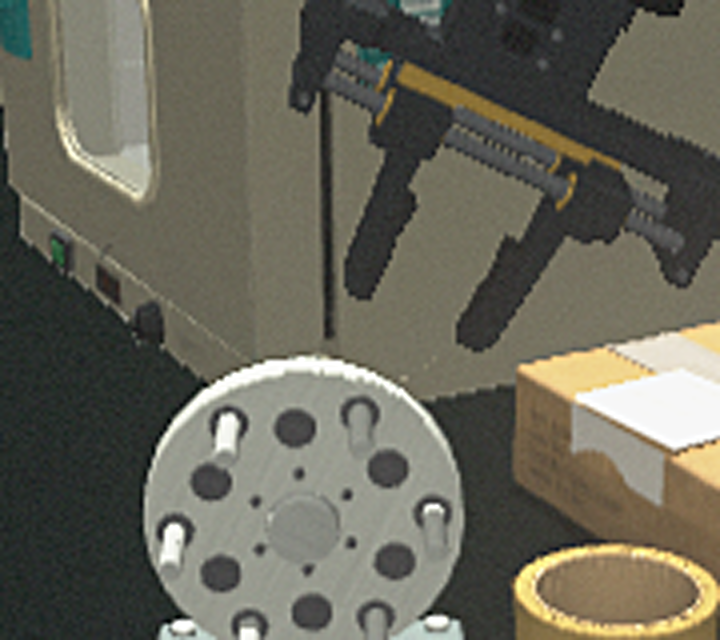

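View pics/c2c.png

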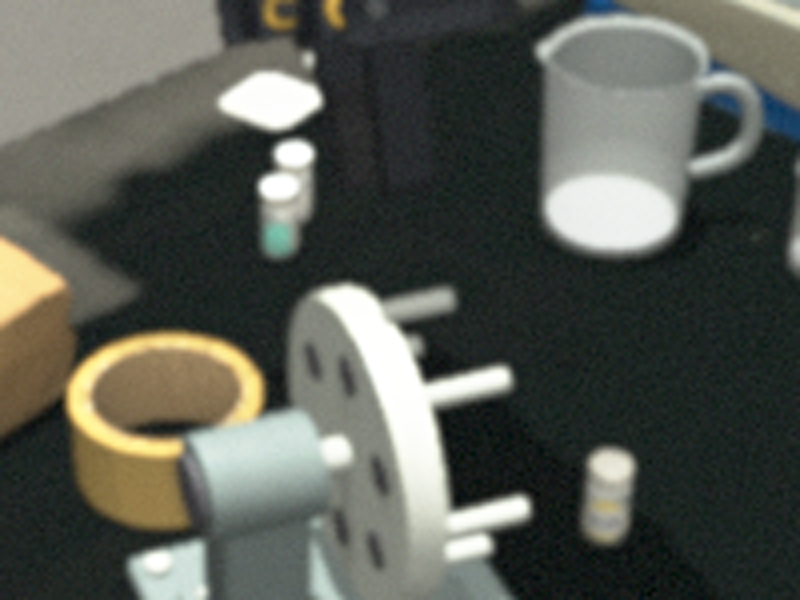

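View pics/wrist2.png

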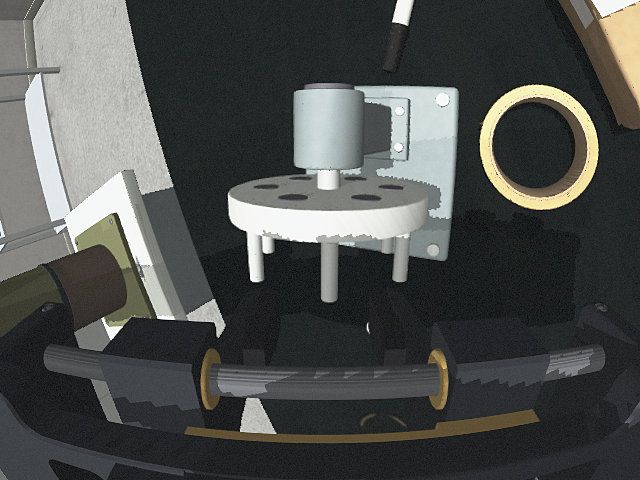

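```bash
cat >> h.py <<'E'
def wbp(d,u,v):
    K=d["mtx"];x,y=(u-K[0,2])/K[0,0],(v-K[1,2])/K[1,1];th=np.hypot(x,y);z=float(d["range_z"][int(v),int(u)])
    t=np.tan(th)/th*z;return (d["tool_from_camera"]@np.array([x*t,y*t,z,1]))[:3]*1000
E
python3 - <<'E'
from h import *
d=load("wrist2")
for u,v in [(329,295),(329,285),(329,260),(329,242),(329,225),(256,272),(401,272),(262,330),(385,330),(262,300),(385,300)]: print((u,v),np.round(wbp(d,u,v),1))
E
```

```text
(329, 295) [  3.8  49.8 -17.7]
(329, 285) [  3.8  51.4 -12. ]
(329, 260) [ 3.7 50.6  4. ]
(329, 242) [ 3.5 42.8 17.3]
(329, 225) [ 3.5 41.7 27.1]
(256, 272) [-44.2  78.9 -15.7]
(401, 272) [ 52.1  78.9 -15.7]
(262, 330) [-21.2 -33.5   9.8]
(385, 330) [ 22.7 -32.6   9.2]
(262, 300) [-24.9  -8.9   9.1]
(385, 300) [26.4 -7.8  8.6]
```

```bash
python3 -m inch '[[3,20,-1.5,0,0,0],[0,20,0,0,0,0],[0,20,0,0,0,0],[0,12,0,0,0,0],[0,0,0,0,0,0],[0,0,0,0,0,0]]'
python3 -m inch '[[0,0,0,0,0,0],[0,0,0,0,0,0],[0,0,0,0,0,0],[0,0,0,0,0,0],[0,0,0,0,0,0],[0,0,0,0,0,0]]' 0 30
python3 - <<'E'
from h import *
from plant import r
s=r.get_state()
print(s["opening"]*88.1,s["tool_pos"],s["contact_force"],s["moment"])
for n in("scene","side","wrist"):
    d=r.snapshot(n); cv2.imwrite(f"pics/{n}3.png",d["img"][:,:,::-1]); np.savez(f"pics/{n}3.npz",**d)
crop("pics/side3.png","pics/s3c.png",245,165,405,325,4)
E
```

```text
clock: 3.4
tool_pos: [0.5632, -0.0234, 0.1455]
eef_rot: [-0.647, 0.285, 0.034, 0.707]
contact_force: [0.3, -0.1, 0.4]
opening: 0.454
clock: 3.9
tool_pos: [0.5627, -0.0239, 0.145]
eef_rot: [-0.646, 0.287, 0.035, 0.706]
contact_force: [-1.9, 1.2, 5.6]
opening: 0.101
8.899038000181225 [ 0.56273355 -0.02393526  0.1449747 ] [-1.94908582  1.15529715  5.6029468 ] [5.33439880e-02 6.08110545e-01 1.92802650e-04]
```

View pics/s3c.png

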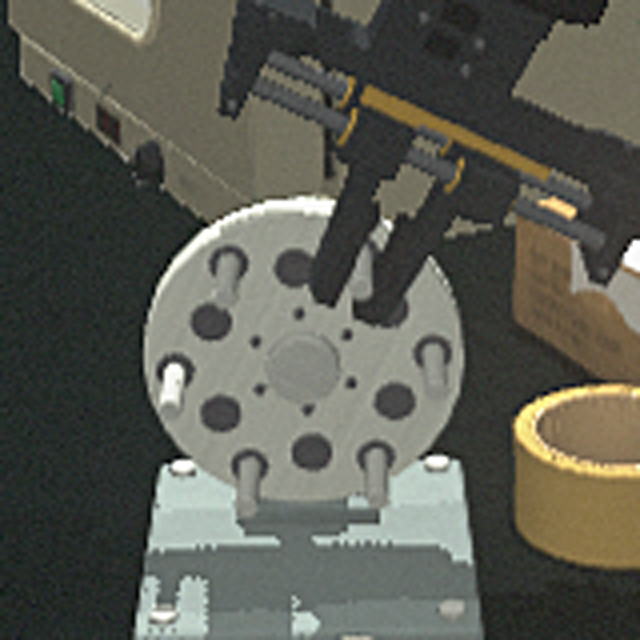

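View pics/wrist3.png

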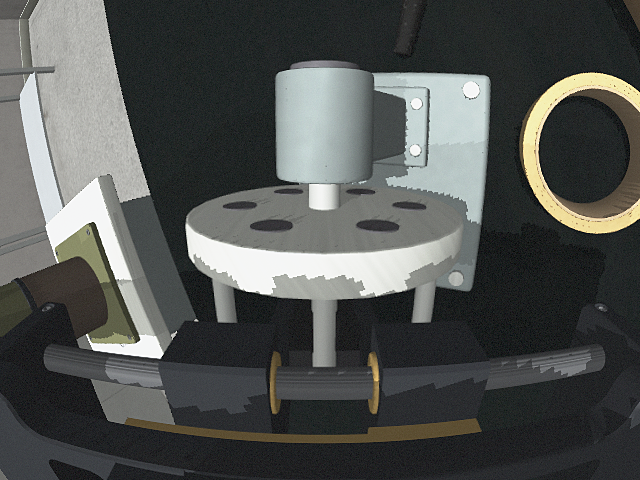

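```bash
cat > log.py <<'E'
from h import *
from plant import r
import json,sys
s=r.get_state();Q=R.from_quat(s["eef_rot"]);f=Q.inv().apply(s["contact_force"]);m=Q.inv().apply(s["moment"])
M=Q.as_matrix();al=np.degrees(np.arctan2(-M[2,1],-M[:,1]@EX));p=(np.array(s["tool_pos"])-C0);pr=np.degrees(np.arctan2(p[2],p@EX));rad=np.hypot(p[2],p@EX)*1000
json.dump({"d":sys.argv[1],"al":al,"f":f.tolist(),"m":m.tolist(),"pr":pr,"rad":rad,"p":list(map(float,s["tool_pos"])),"t":float(s["clock"])},open("log.jsonl","a"));open("log.jsonl","a").write("\n")
print(sys.argv[1],"t%.2f al%.1f pr%.1f rad%.1f"%(s["clock"],al,pr,rad),"f",np.round(f,1),"m",np.round(m,2),"op%.1f"%(s["opening"]*88.1))
E
python3 log.py 0
python3 -m inch '[[-1.56,0.03,0,0,0,-0.04],[-1.56,0.03,0,0,0,-0.04],[-1.56,0.03,0,0,0,-0.04]]' >/dev/null; python3 log.py -1
python3 -m inch '[[-1.56,0.03,0,0,0,-0.04],[-1.56,0.03,0,0,0,-0.04],[-1.56,0.03,0,0,0,-0.04]]' >/dev/null; python3 log.py -1
python3 -m inch '[[-1.56,0.03,0,0,0,-0.04],[-1.56,0.03,0,0,0,-0.04],[-1.56,0.03,0,0,0,-0.04]]' >/dev/null; python3 log.py -1
```

```text
0 t4.05 al63.3 pr61.6 rad38.6 f [-4.  -4.2 -0.7] m [-0.11  0.08  0.56] op8.5
-1 t4.30 al70.7 pr63.8 rad38.6 f [4.3 1.5 0.6] m [ 0.02 -0.02 -0.98] op8.4
-1 t4.55 al77.5 pr71.1 rad38.5 f [3.4 1.8 0.8] m [-0.07  0.05 -0.75] op8.8
-1 t4.80 al84.4 pr78.3 rad38.3 f [ 2.7  2.4 -0.4] m [-0.01 -0.03 -0.52] op8.6
```

```bash

for i in 1 2 3 4 5; do python3 -m inch '[[-1.56,0.03,0,0,0,-0.04],[-1.56,0.03,0,0,0,-0.04],[-1.56,0.03,0,0,0,-0.04]]' >/dev/null; python3 log.py -1; done
python3 -c "
from plant import r;print(r.get_state()['q'])"
```

```text
-1 t5.05 al91.3 pr85.3 rad38.2 f [ 2.6  1.2 -0.2] m [-0.1  -0.02 -0.3 ] op8.8
-1 t5.30 al98.1 pr92.4 rad38.1 f [ 1.9  0.2 -0.8] m [-0.19 -0.03 -0.06] op8.4
-1 t5.55 al105.0 pr99.6 rad37.9 f [ 1.3 -3.1  0. ] m [-0.16 -0.04  0.12] op8.6
-1 t5.80 al106.8 pr105.8 rad40.5 f [-8.8 45.4 -5.3] m [-1.19 -0.02  2.11] op8.7
-1 t6.05 al109.8 pr98.6 rad58.6 f [-18.7  11.6 -18. ] m [-3.96 -0.09  3.87] op5.2
[-0.45809398  0.67452322  0.40830633  2.19724711 -0.99863524  0.05286782
  0.45438823]
```

```bash
python3 - <<'E'
from h import *
from plant import r
s=r.get_state();print(s["opening"]*88.1,s["contact_force"],s["tool_pos"],s["q"])
for n in("scene","side","wrist"):
    d=r.snapshot(n); cv2.imwrite(f"pics/{n}4.png",d["img"][:,:,::-1]); np.savez(f"pics/{n}4.npz",**d)
crop("pics/side4.png","pics/s4c.png",225,145,405,325,4)
E
```

```text
5.150213652162721 [-19.56038113 -12.35316493 -16.54808406] [ 0.54089491 -0.00509041  0.1689258 ] [-0.45809398  0.67452322  0.40830633  2.19724711 -0.99863524  0.05286782
  0.45438823]
```

View pics/s4c.png

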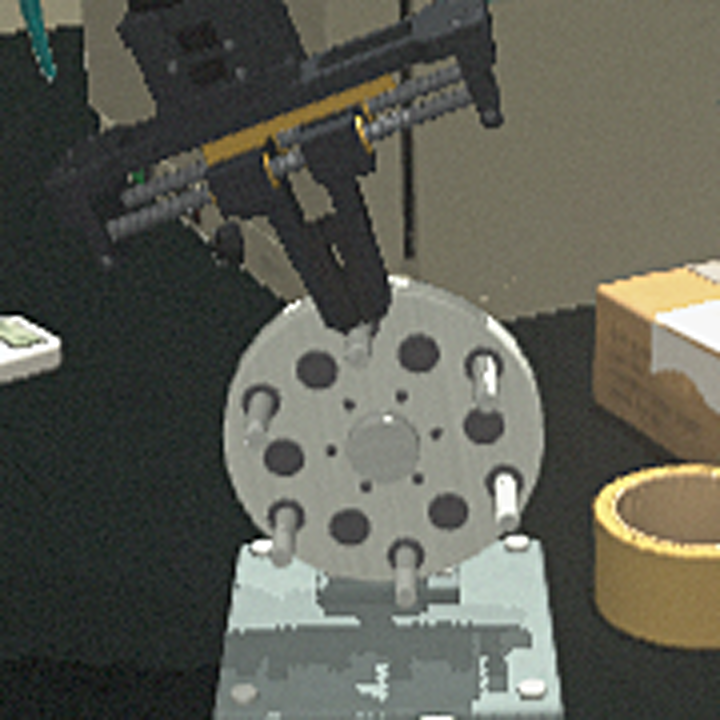

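View pics/scene4.png

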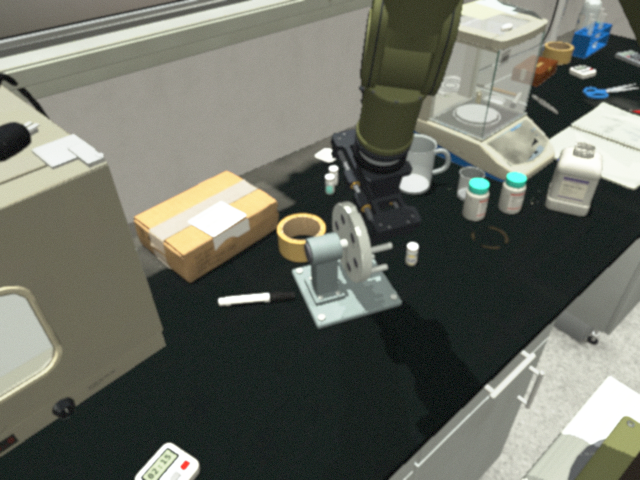

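```bash
python3 -m inch '[[0,-20,0,0,0,0],[0,-25,0,0,0,0.05],[0,0,0,0,0,0.1]]' 40 30
python3 log.py 0
python3 - <<'E'
from h import *
from plant import r
s=r.get_state();print(s["q"])
print(rel(s,*goal(90,.12)))
E
```

```text
clock: 6.45
tool_pos: [0.5398, 0.0038, 0.2177]
eef_rot: [0.713, -0.048, 0.211, -0.666]
contact_force: [1.4, 0.5, -1.1]
opening: 0.208
0 t6.45 al103.7 pr96.9 rad107.5 f [0.8 1.4 1. ] m [0.05 0.   0.27] op18.4
[-0.64921752  0.68118506  0.79764419  2.07591578 -0.86689895  0.47193942
  0.36734705]
(array([ 15.77953055,  -9.45144682, -18.03269714]), array([ 0.02282928, -0.0022168 ,  0.23942787]))
```

```bash
python3 -m inch '[[8,-2.5,-9,0.011,0,0.12],[8,-2.5,-9,0.011,0,0.12],[13.8,0.8,0,0,0,0.12],[13.8,0.8,0,0,0,0.12],[13.8,0.8,0,0,0,0.12],[13.8,0.8,0,0,0,0.12],[13.8,0.8,0,0,0,0.12],[13.8,0.8,0,0,0,0.12],[13.8,0.8,0,0,0,0.12],[0,0,0,0,0,0],[0,0,0,0,0,0]]'
python3 log.py 0
python3 - <<'E'
from h import *
from plant import r
s=r.get_state();print(s["q"])
print(rel(s,*goal(42,.038)))
for n in("side","wrist"):
    d=r.snapshot(n); cv2.imwrite(f"pics/{n}5.png",d["img"][:,:,::-1]); np.savez(f"pics/{n}5.npz",**d)
crop("pics/side5.png","pics/s5c.png",245,165,425,325,4)
E
```

```text
clock: 7.37
tool_pos: [0.6289, -0.0489, 0.1841]
eef_rot: [-0.593, 0.388, 0.144, 0.691]
contact_force: [-0.2, -0.1, 0.6]
opening: 0.457
0 t7.37 al45.1 pr39.4 rad115.2 f [-0.5 -0.4 -0.2] m [-0.03  0.13 -0.55] op40.2
[-0.05218091  1.28700962  0.63331658  0.72631393 -0.63784529  2.04546816
 -0.00267081]
(array([-9.43537615, 76.71093831, -1.05743658]), array([-0.0012469 , -0.00546555,  0.05358206]))
```

View pics/s5c.png

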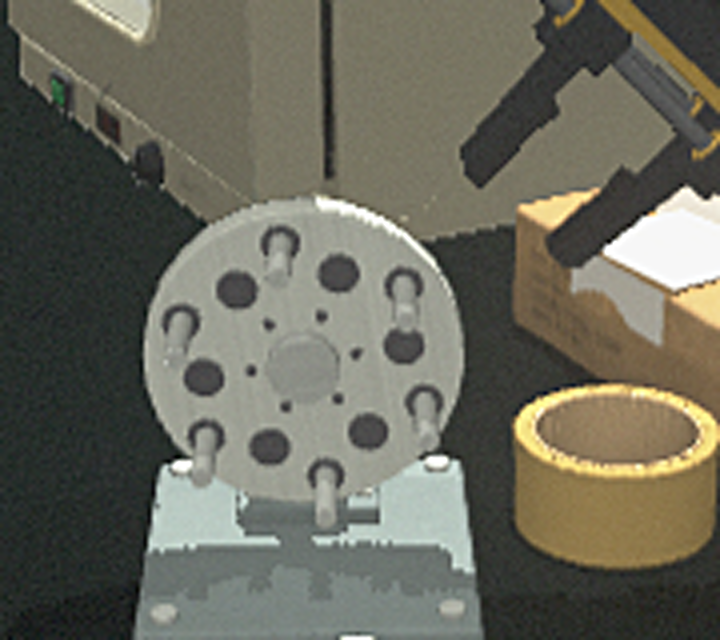

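View pics/wrist5.png

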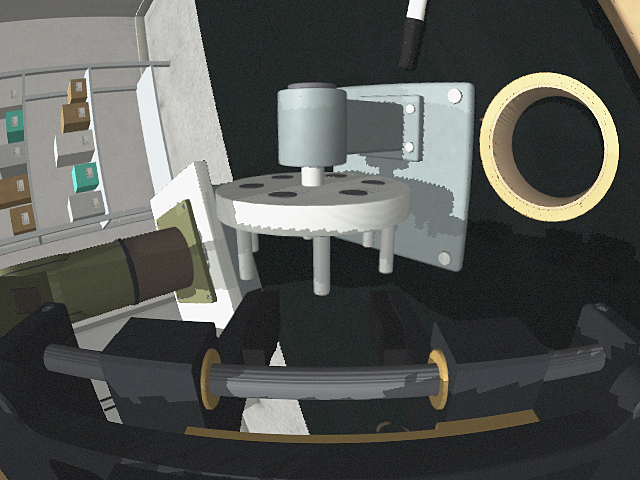

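```bash
python3 - <<'E'
from h import *
d=load("wrist5")
for u,v in [(321,287),(321,270),(321,255),(246,270),(386,265),(313,222),(313,210)]: print((u,v),np.round(wbp(d,u,v),1))
E
```

```text
(321, 287) [ -0.8  57.4 -16.3]
(321, 270) [-0.7 57.4 -5.2]
(321, 255) [-0.7 57.7  4.2]
(246, 270) [-51.1  80.4 -15.2]
(386, 265) [ 44.1  91.3 -15.8]
(313, 222) [-4.9 47.8 26.9]
(313, 210) [-4.9 48.5 33.4]
```

```bash
python3 -m inch '[[-1,20,-0.5,0,0,0],[0,20,0,0,0,0]]';python3 -c "
from plant import r;print(r.get_state()['q'])"
python3 -m inch '[[0,20,0,0,0,0],[0,18,0,0,0,0],[0,0,0,0,0,0],[0,0,0,0,0,0]]'
python3 log.py 0
python3 -m inch '[[0,0,0,0,0,0],[0,0,0,0,0,0],[0,0,0,0,0,0],[0,0,0,0,0,0],[0,0,0,0,0,0]]' 0 30
python3 log.py 0
python3 -c "
from plant import r;print(r.get_state()['q'])"
```

```text
clock: 7.63
tool_pos: [0.6031, -0.037, 0.1658]
eef_rot: [-0.594, 0.383, 0.14, 0.693]
contact_force: [-1.1, 0.3, -0.2]
opening: 0.454
[-0.10388336  1.24750854  0.63868347  0.91590622 -0.61825841  1.91749761
  0.0662715 ]
clock: 7.97
tool_pos: [0.5779, -0.0262, 0.138]
eef_rot: [-0.594, 0.384, 0.142, 0.693]
contact_force: [0.3, -0.5, 0.1]
opening: 0.455
0 t7.97 al45.5 pr39.0 rad42.9 f [ 0.3 -0.4 -0.4] m [-0.08  0.07 -0.6 ] op40.0
clock: 8.38
tool_pos: [0.5779, -0.0281, 0.1346]
eef_rot: [-0.593, 0.386, 0.142, 0.692]
contact_force: [0.6, -0.5, 3.5]
opening: 0.103
0 t8.38 al45.4 pr34.8 rad41.4 f [-1.9 -3.  -0.2] m [-0.04  0.1  -0.43] op9.1
[-0.13567834  1.24878501  0.63328105  1.04707808 -0.6154342   1.8169136
  0.11091054]
```

```bash

for i in 1 2 3 4 5 6 7; do python3 -m inch '[[-1.53,-0.15,0,0,0,-0.04],[-1.53,-0.15,0,0,0,-0.04],[-1.53,-0.15,0,0,0,-0.04]]' >/dev/null; python3 log.py -1; done
python3 -c "
from plant import r;print(r.get_state()['q'])"
```

```text
-1 t8.63 al52.5 pr39.6 rad41.3 f [ 2.7 -1.4 -0.7] m [-0.    0.05 -1.06] op8.5
-1 t8.88 al59.3 pr46.5 rad41.1 f [ 2.9 -0.5 -0.1] m [-0.07  0.01 -0.83] op8.9
-1 t9.13 al66.2 pr53.2 rad41.0 f [ 1.  -2.5 -0.1] m [-0.01  0.03 -0.54] op8.7
-1 t9.38 al73.1 pr59.6 rad40.9 f [ 1.  -2.3  0.1] m [-0.06 -0.04 -0.42] op8.6
-1 t9.63 al80.0 pr66.0 rad40.8 f [ 1.5 -3.7 -0.2] m [-0.02 -0.07 -0.22] op8.8
-1 t9.88 al86.9 pr72.2 rad40.7 f [ 1.8 -6.3  0.6] m [ 0.05 -0.08 -0.15] op8.9
-1 t10.13 al93.9 pr78.2 rad40.6 f [ 1.9 -8.4  0.5] m [ 0.1   0.01 -0.07] op8.7
[-0.45977151  0.82392638  0.70194192  1.95109106 -0.88506772  0.62582309
  0.43460083]
```

```bash

python3 -m inch '[[-1.53,-0.35,0,0,0,-0.04],[-1.53,-0.35,0,0,0,-0.04],[-1.53,-0.35,0,0,0,-0.02]]' >/dev/null; python3 log.py -1
for i in 1 2 3; do python3 -m inch '[[2.2,0.1,0,0,0,0.03],[2.2,0.1,0,0,0,0.03],[2.2,0.1,0,0,0,0.03]]' >/dev/null; python3 log.py 1; done
python3 - <<'E'
from h import *
from plant import r
for n in("side",):
    d=r.snapshot(n); cv2.imwrite(f"pics/{n}6.png",d["img"][:,:,::-1])
print(r.get_state()["q"])
crop("pics/side6.png","pics/s6c.png",245,165,405,325,4)
E
```

```text
-1 t10.38 al99.6 pr85.8 rad40.4 f [ 2.2 -6.4 -0.5] m [-0.22 -0.02 -0.15] op8.9
1 t10.63 al93.3 pr87.0 rad39.7 f [-15.3 -20.5  -1. ] m [-0.12 -0.02  3.12] op8.8
1 t10.88 al87.9 pr79.3 rad40.0 f [-17.3 -14.    0.7] m [-0.22 -0.04  3.52] op8.7
1 t11.13 al82.6 pr71.8 rad40.3 f [-18.   -9.6  -0.4] m [-0.24 -0.06  3.78] op8.9
[-0.38898652  0.89636996  0.71027821  1.7550191  -0.73389169  0.92305318
  0.30529479]
```

View pics/s6c.png

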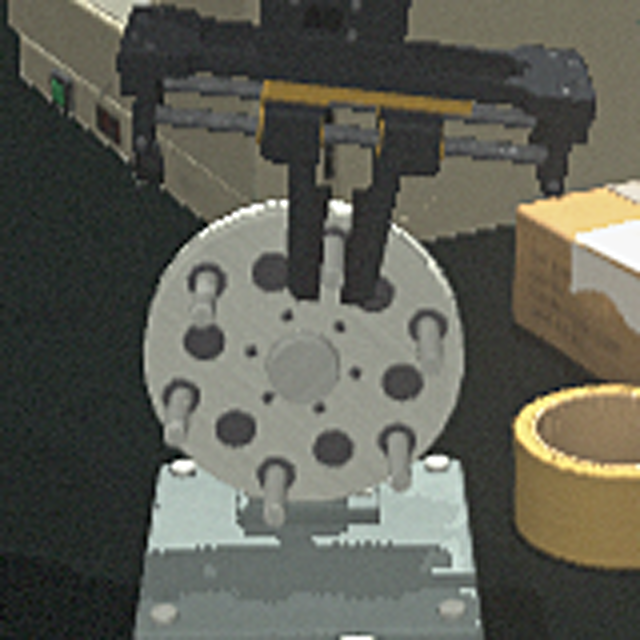

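```bash
cat >> h.py <<'E'
from scipy.optimize import least_squares
def phase(d,tips,bases,x0,y0,g):
    """wheel pin phase deg (mod 60) from crop px"""
    P0=[0.55628553,0.00689241,0.11377722];yw=-0.37913
    x=np.array([np.cos(yw),np.sin(yw),0]);y=np.array([-np.sin(yw),np.cos(yw),0])
    pr=lambda a,l:proj(d,np.array(P0)+.056*(np.cos(a)*x+np.array([0,0,np.sin(a)]))-l*y)
    def f(p):
        e=[]
        for pts,l in((tips,.049),(bases,.009)):
            for q in pts:
                t=np.array([x0+q[0]/4,y0+q[1]/4]);c=[pr(np.radians(60*k)+p[0],l)-t for k in range(6)]
                e+=list(min(c,key=np.linalg.norm))
        return e
    o=least_squares(f,[np.radians(g)]);return np.degrees(o.x[0]),np.sqrt(np.mean(o.fun**2))
E
python3 - <<'E'
from h import *
d=load("side0")
print(phase(d,[(203,318),(431,365),(176,438),(400,483),(275,518)],[(205,275),(429,322),(180,393),(397,435),(275,470)],245,165,20))
print("s5",phase(d,[(276,283),(408,330),(176,362),(431,447),(203,484),(326,524)],[(279,240),(404,285),(180,320),(425,402),(207,437),(324,473)],245,165,42))
E
```

```text
(np.float64(16.22975147169543), np.float64(0.7032149764854495))
s5 (np.float64(38.88345425652209), np.float64(1.3628504862688202))
```

```bash

python3 -m inch '[[-2.4,-0.3,0,0,0,-0.03],[-2.4,-0.3,0,0,0,-0.03],[-2.4,-0.3,0,0,0,-0.03],[-2.4,-0.3,0,0,0,-0.03],[-2.4,-0.3,0,0,0,-0.03],[-2.4,-0.3,0,0,0,-0.03],[-2.4,-0.3,0,0,0,-0.03]]' >/dev/null; python3 log.py -1
python3 -m inch '[[-2.2,-0.3,0,0,0,-0.03],[-2.2,-0.3,0,0,0,-0.03],[-2.2,-0.3,0,0,0,-0.02]]' >/dev/null; python3 log.py -1
python3 -c "
from plant import r;print(r.get_state()['q'])"
```

```text
-1 t11.77 al95.8 pr84.2 rad40.3 f [ 2.2 10.1 -0.1] m [-0.1  -0.06 -0.23] op8.7
-1 t12.02 al100.5 pr92.7 rad40.2 f [ 4.  18.4 -0.7] m [-0.23 -0.04 -0.68] op8.8
[-0.43763426  0.74999857  0.55559028  2.07759898 -0.94219686  0.36224251
  0.46796458]
```

```bash

python3 -m inch '[[0,0,0,0,0,0],[0,0,0,0,0,0],[0,-20,0,0,0,0],[0,-25,0,0,0,0],[0,-25,0,0,0,0],[12.9,0.8,0,0,0,0.118],[12.9,0.8,0,0,0,0.118],[12.9,0.8,0,0,0,0.118],[12.9,0.8,0,0,0,0.118],[12.9,0.8,0,0,0,0.118],[12.9,0.8,0,0,0,0.118],[12.9,0.8,0,0,0,0.118]]' 40 30 >/dev/null
python3 -m inch '[[8,0.8,0,0,0,0.1],[0,0,0,0,0,0],[0,0,0,0,0,0]]'
python3 log.py 0
python3 - <<'E'
from h import *
from plant import r
s=r.get_state();print(s["q"],rel(s,*goal(46,.115)))
for n in("side","wrist"):
    d=r.snapshot(n); cv2.imwrite(f"pics/{n}7.png",d["img"][:,:,::-1]); np.savez(f"pics/{n}7.npz",**d)
crop("pics/side7.png","pics/s7c.png",245,165,425,325,4)
E
```

```text
clock: 13.27
tool_pos: [0.6157, -0.0427, 0.1931]
eef_rot: [-0.605, 0.367, 0.12, 0.696]
contact_force: [-0.9, 0.9, 0.6]
opening: 0.456
0 t13.27 al49.0 pr47.8 rad110.8 f [-1.2  0.3  0.5] m [-0.08  0.05 -0.53] op40.2
[-0.10060801  1.20556751  0.64205608  0.89456336 -0.60675627  1.91755822
  0.04912925] (array([ 3.61925344, -4.02952846, -1.90584283]), array([-0.0013225 , -0.00364349,  0.05215636]))
```

View pics/s7c.png

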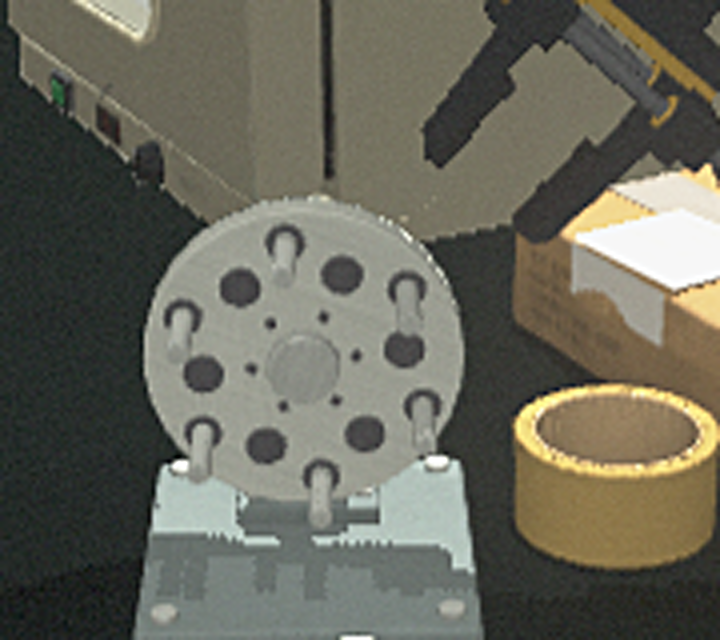

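View pics/wrist7.png

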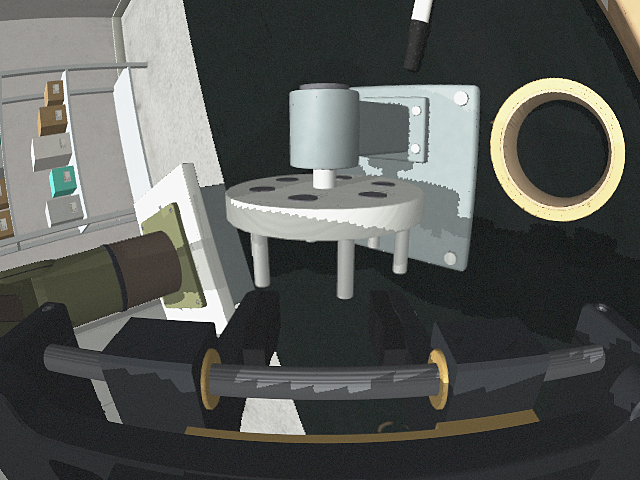

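```bash
python3 - <<'E'
from h import *
d=load("side0")
print(phase(d,[(283,282),(411,332),(177,358),(426,452),(199,481),(319,526)],[(285,242),(407,290),(182,318),(422,405),(204,435),(320,475)],245,165,37))
d=load("wrist7")
for u,v in [(346,290),(346,272),(346,255),(261,275),(400,265),(324,222)]: print((u,v),np.round(wbp(d,u,v),1))
E
```

```text
(np.float64(36.63508486382629), np.float64(1.4387997063981626))
(346, 290) [ 14.1  53.8 -16.5]
(346, 272) [13.9 54.5 -5.2]
(346, 255) [13.7 55.2  5.2]
(261, 275) [-39.5  71.6 -14.8]
(400, 265) [ 54.4  93.2 -16.6]
(324, 222) [ 1.  44.2 27.9]
```

```bash
python3 -m inch '[[7,0,0,0,0,0],[7,15,-0.5,0,0,0.045],[3,15,0,0,0,0.045],[2,15,0,0,0,0],[0,15,0,0,0,0],[0,15,0,0,0,0],[0,0,0,0,0,0],[0,0,0,0,0,0]]'
python3 log.py 0
python3 - <<'E'
from h import *
from plant import r
s=r.get_state();print(s["q"])
for n in("wrist",):
    d=r.snapshot(n); cv2.imwrite(f"pics/{n}8.png",d["img"][:,:,::-1]); np.savez(f"pics/{n}8.npz",**d)
E
```

```text
clock: 14.03
tool_pos: [0.5805, -0.0263, 0.1329]
eef_rot: [-0.588, 0.391, 0.15, 0.692]
contact_force: [0.4, -0.1, -0.4]
opening: 0.454
0 t14.03 al44.1 pr31.4 rad41.9 f [0.5 0.  0.1] m [-0.07  0.06 -0.63] op40.0
[-0.12420178  1.26299621  0.61488598  1.0131448  -0.61141861  1.84398603
  0.0949974 ]
```

View pics/wrist8.png

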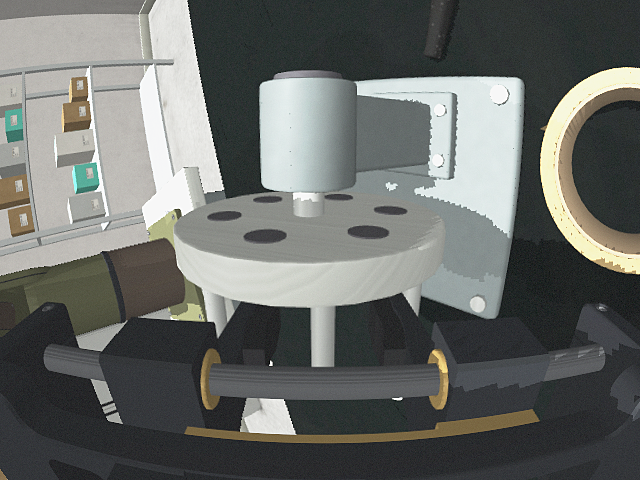

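```bash
python3 -m inch '[[0,0,0,0,0,0],[0,0,0,0,0,0],[0,0,0,0,0,0],[0,0,0,0,0,0]]' 0 30 >/dev/null
python3 log.py 0
for i in 1 2 3 4 5 6; do python3 -m inch '[[-1.6,-0.2,0,0,0,-0.04],[-1.6,-0.2,0,0,0,-0.04],[-1.6,-0.2,0,0,0,-0.04]]' >/dev/null; python3 log.py -1; done
python3 -c "
from plant import r;print(r.get_state()['q'])"
```

```text
0 t14.42 al44.0 pr28.0 rad41.2 f [-2.7 -0.9 -0.4] m [-0.08  0.11  0.17] op15.3
-1 t14.67 al50.9 pr34.0 rad39.8 f [ 1.5  2.3 -0.5] m [-0.07  0.02 -0.69] op9.0
-1 t14.92 al57.9 pr40.9 rad39.6 f [ 2.1  0.1 -0.5] m [-0.16  0.06 -0.72] op8.5
-1 t15.17 al64.9 pr47.6 rad39.5 f [2.4 0.2 0. ] m [-0.12  0.01 -0.67] op8.5
-1 t15.42 al71.8 pr54.1 rad39.4 f [ 3.9 -0.4 -0.1] m [-0.12  0.07 -0.67] op8.9
-1 t15.67 al78.8 pr60.6 rad39.2 f [ 3.7 -0.3  0.3] m [-0.16  0.02 -0.69] op8.8
-1 t15.92 al85.7 pr66.9 rad39.1 f [ 4.7 -1.6  0.4] m [-0.03 -0.04 -0.7 ] op8.7
[-0.41038479  0.88416955  0.71845448  1.8027874  -0.77676934  0.84841343
  0.34230558]
```

```bash
python3 -m inch '[[-1,-0.2,0,0,0,0],[-1.5,-0.4,0,0,0,0],[-2,-0.5,0,0,0,0]]' 13 30 >/dev/null
python3 log.py -1
for i in 1 2 3 ; do python3 -m inch '[[-2.2,-0.4,0,0,0,0],[-2.2,-0.4,0,0,0,0]]' >/dev/null; python3 log.py -1; done
```

```text
-1 t16.17 al85.5 pr73.4 rad38.5 f [ 7.8  0.3 -0.3] m [-0.35  0.   -1.35] op13.3
-1 t16.33 al85.6 pr79.3 rad38.6 f [ 6.  -0.2 -1.6] m [-0.33  0.05 -1.44] op13.1
-1 t16.50 al85.6 pr85.8 rad39.1 f [ 7.6  2.3 -1.6] m [-0.29  0.   -1.48] op13.2
-1 t16.67 al85.5 pr92.5 rad39.8 f [ 8.5  6.5 -1.4] m [-0.34  0.02 -1.57] op13.3
```

```bash

for i in 1 2 3 4; do python3 -m inch '[[2.5,0,0,0,0,0],[2.5,0,0,0,0,0]]' >/dev/null; python3 log.py 1; done
python3 - <<'E'
from h import *
from plant import r
d=r.snapshot("side"); cv2.imwrite("pics/side9.png",d["img"][:,:,::-1])
crop("pics/side9.png","pics/s9c.png",245,165,405,325,4)
E
```

```text
1 t16.83 al85.1 pr90.7 rad39.0 f [-0.6  0.5  0.3] m [-0.05  0.01  0.  ] op13.1
1 t17.00 al84.7 pr88.3 rad38.5 f [-12.5  -9.4   0. ] m [-0.11 -0.03  2.49] op13.0
1 t17.17 al84.4 pr84.3 rad38.4 f [-13.7 -11.6  -0.1] m [-0.15  0.    2.71] op13.2
1 t17.33 al84.4 pr76.7 rad38.9 f [-13.  -10.8   0.1] m [-0.19  0.04  2.68] op13.0
```

View pics/s9c.png

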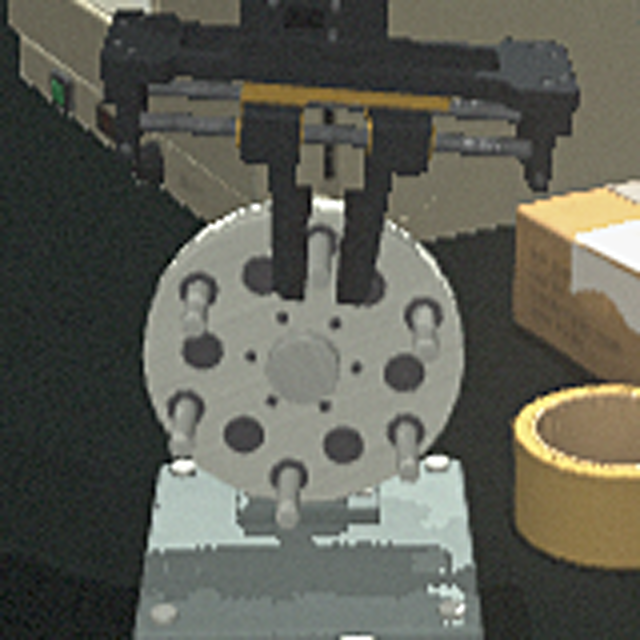

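```bash
python3 - <<'E'
from h import *
d=load("side0")
print(phase(d,[(194,330),(428,352),(182,448),(408,474),(288,522)],[(198,290),(424,313),(186,403),(405,427),(290,470)],245,165,82))
E
```

```text
(np.float64(82.18045579214981), np.float64(0.8078561145780498))
```

```bash

python3 -m inch '[[-2.5,0,0,0,0,0],[-2.5,0,0,0,0,0],[-2.5,0,0,0,0,0],[-2.5,0,0,0,0,0]]' >/dev/null; python3 log.py -1
python3 -m inch '[[-2.5,0,0,0,0,0],[-2.5,0,0,0,0,0]]' >/dev/null; python3 log.py -1
for i in 1 2 3 4; do python3 -m inch '[[-2.2,0.4,0,0,0,0],[-2.2,0.4,0,0,0,0]]' >/dev/null; python3 log.py -1; done
python3 - <<'E'
from h import *
from plant import r
d=r.snapshot("side"); cv2.imwrite("pics/side10.png",d["img"][:,:,::-1])
crop("pics/side10.png","pics/s10c.png",245,165,405,325,4)
E
```

```text
-1 t17.72 al85.4 pr80.8 rad39.4 f [6.4 4.8 0.7] m [ 0.03  0.02 -1.23] op12.9
-1 t17.88 al85.6 pr85.4 rad39.7 f [7.5 3.2 0.4] m [-0.11 -0.06 -1.43] op13.6
-1 t18.05 al85.8 pr89.7 rad39.9 f [ 7.6 -1.4  0.1] m [-0.05  0.   -1.58] op13.3
-1 t18.22 al86.0 pr94.5 rad40.2 f [ 7.9 -4.8  0. ] m [ 0.08  0.   -1.75] op13.0
-1 t18.38 al86.0 pr99.7 rad40.7 f [ 8.9 -6.6  0.2] m [ 0.03  0.03 -1.79] op12.9
-1 t18.55 al86.1 pr105.3 rad41.4 f [ 8.6 -7.2  0.1] m [ 0.04 -0.02 -1.81] op12.9
```

View pics/s10c.png

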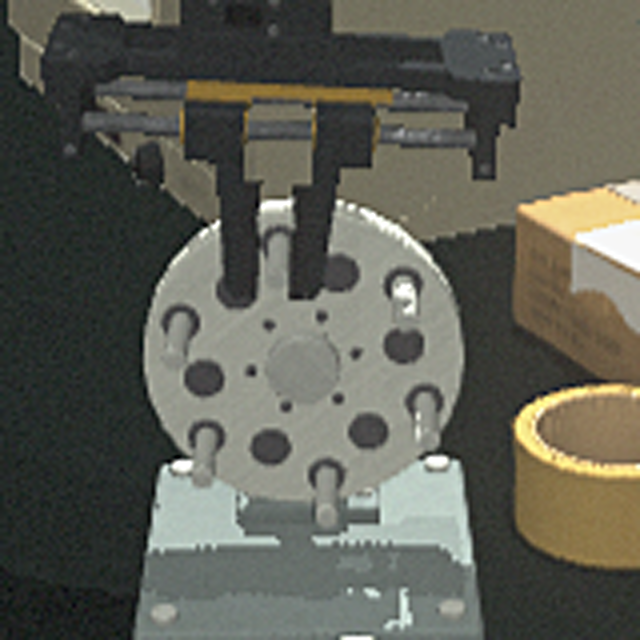

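```bash

python3 -m inch '[[2.5,0,0,0,0,0],[2.5,0,0,0,0,0],[2.5,0,0,0,0,0]]' >/dev/null; python3 log.py 1
for i in 1 2 3 ; do python3 -m inch '[[2.2,-0.6,0,0,0,0],[2.2,-0.6,0,0,0,0]]' >/dev/null; python3 log.py 1; done
python3 - <<'E'
from h import *
from plant import r
d=r.snapshot("side"); cv2.imwrite("pics/side11.png",d["img"][:,:,::-1])
crop("pics/side11.png","pics/s11c.png",245,165,405,325,4)
E
```

```text
1 t18.85 al85.1 pr106.4 rad38.3 f [-1.1 -0.8 -0.1] m [-0.04 -0.03 -0.02] op12.9
1 t19.02 al84.9 pr103.0 rad37.9 f [-6.2  1.9  0.2] m [-0.11 -0.03  1.21] op13.3
1 t19.18 al84.4 pr101.6 rad37.8 f [-10.6  -0.4  -0.4] m [-0.14 -0.01  2.08] op13.4
1 t19.35 al84.4 pr95.5 rad38.0 f [-10.5  -0.4   1. ] m [-0.18  0.04  2.16] op12.9
```

View pics/s11c.png

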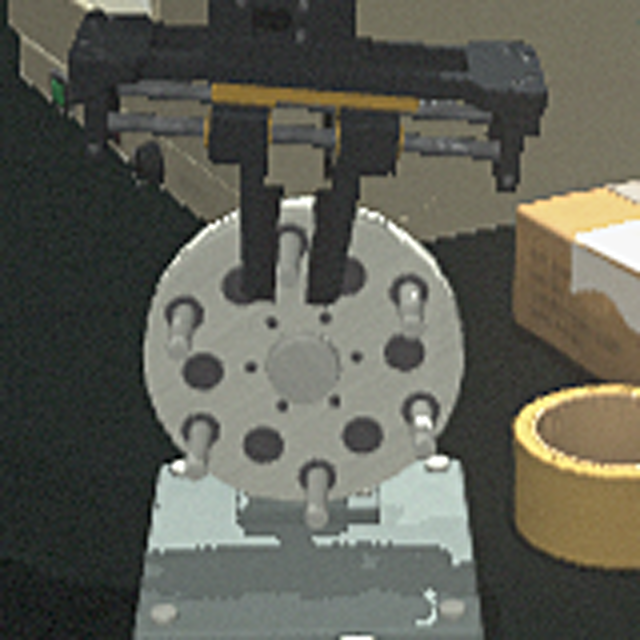

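```bash

python3 -m inch '[[-2.5,0,0,0,0,0],[-2.5,0,0,0,0,0],[-2.5,0.3,0,0,0,0],[-2.5,0.3,0,0,0,0],[-2.5,0.3,0,0,0,0],[-2,0.3,0,0,0,0],[0,0,0,0,0,0]]' >/dev/null; python3 log.py -1
python3 -m inch '[[2,0,0,0,0,0],[0,0,0,0,0,0],[0,0,0,0,0,0],[0,0,0,0,0,0]]' 0 30 >/dev/null; python3 log.py 0
python3 - <<'E'
from h import *
from plant import r
d=r.snapshot("side"); cv2.imwrite("pics/side12.png",d["img"][:,:,::-1])
crop("pics/side12.png","pics/s12c.png",245,165,405,325,4)
E
```

```text
-1 t19.98 al85.8 pr100.3 rad40.7 f [7.7 4.9 0.7] m [-0.07 -0.02 -1.56] op13.0
0 t20.32 al85.7 pr98.1 rad40.2 f [ 7.5  3.5 -0.2] m [-0.07 -0.06 -1.34] op8.8
```

View pics/s12c.png

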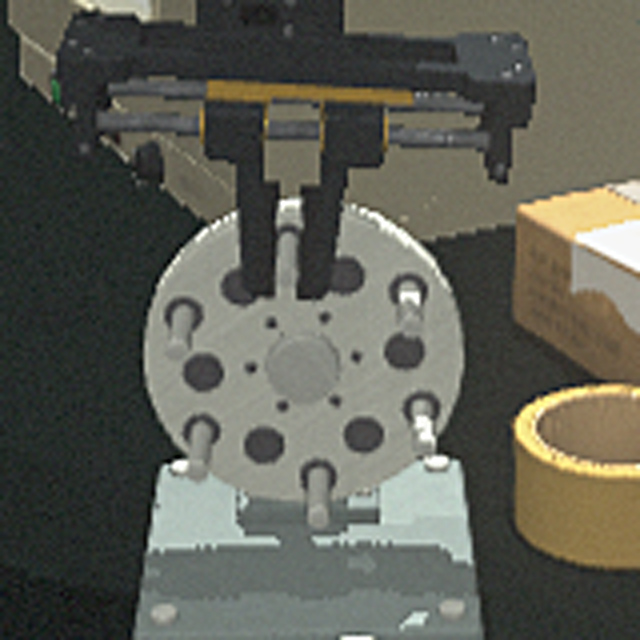

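```bash

python3 -m inch '[[-2,0.3,0,0,0,0],[-2,0.3,0,0,0,0],[-2,0.3,0,0,0,0],[0,0,0,0,0,0]]' >/dev/null; python3 log.py -1
python3 -m inch '[[2,0,0,0,0,0],[0,0,0,0,0,0],[0,0,0,0,0,0]]' >/dev/null; python3 log.py 0
python3 - <<'E'
from h import *
from plant import r
d0=load("side0")
print("before",phase(d0,[(180,345),(411,324),(422,438),(198,470),(318,518)],[(183,318),(409,289),(422,408),(202,434),(318,474)],245,165,95))
d=r.snapshot("side"); cv2.imwrite("pics/side13.png",d["img"][:,:,::-1])
crop("pics/side13.png","pics/s13c.png",245,165,405,325,4)
E
```

```text
-1 t20.70 al86.0 pr103.0 rad40.5 f [12.1  8.3  0.3] m [-0.1  -0.01 -2.63] op8.8
0 t20.95 al85.8 pr103.0 rad40.4 f [ 7.3  4.3 -0.7] m [-0.07 -0.03 -1.6 ] op8.9
before (np.float64(95.85194774771033), np.float64(0.9383740324457114))
```

View pics/s13c.png

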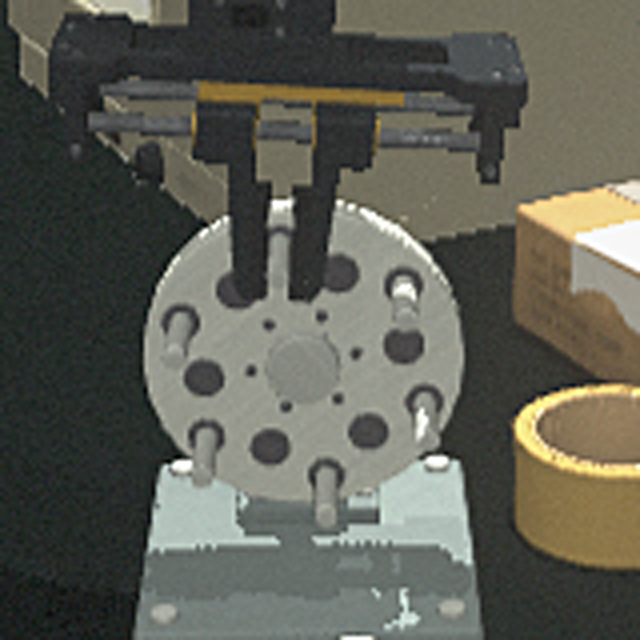

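```bash

python3 -m inch '[[2,0,0,0,0,0],[0,0,0,0,0,0],[0,0,0,0,0,0],[0,0,0,0,0,0]]' - 35 >/dev/null; python3 log.py 0
python3 - <<'E'
from h import *
from plant import r
d0=load("side0")
print("pin",phase(d0,[(177,355),(405,328),(425,442),(204,478),(326,522)],[(181,322),(404,285),(425,402),(207,437),(326,473)],245,165,99))
for n in("side","scene"):
    d=r.snapshot(n); cv2.imwrite(f"pics/{n}14.png",d["img"][:,:,::-1])
E
```

```text
0 t21.33 al85.5 pr103.1 rad40.4 f [ 5.7 -1.5 -0.2] m [-0.07 -0.02 -1.26] op8.4
pin (np.float64(98.50046703806129), np.float64(1.0619767219507472))
```

View pics/side14.png

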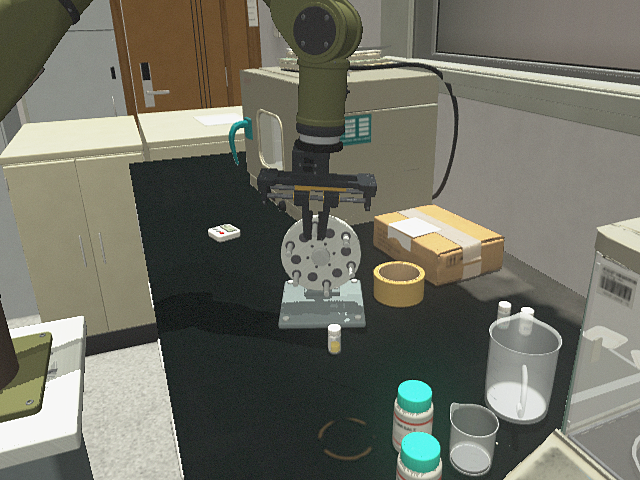

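View pics/scene14.png

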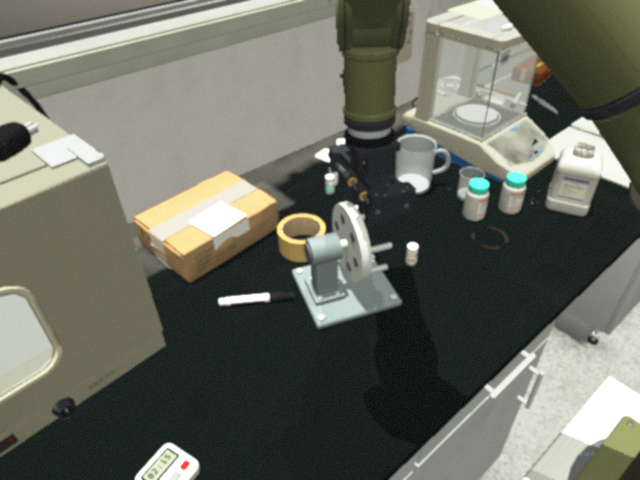

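```bash
python3 - <<'E'
from plant import r
print(r.finish_job()); s=r.get_state();print(s["contact_force"],s["opening"]*88.1,s["clock"])
E
```

```text
the job is handed in; nothing more can be done
None
the job is handed in; nothing more can be done
```

I turned the wheel about 155° by its pins, over three grips. The heavy side is now, by feel, straight down to within about 5°, and the gripper is holding a pin there. I handed the job in at about 21 s; it reports no verdict.

**How the heavy side was found:** Gripping the pin tightly falsified the feel, because the pads resisted the pin turning. I repeated the measurement with the fingers set 13 mm apart, so that only one finger pushed.
- **Before the bottom:** about 17° short of the final position, it took about 7 N to lower the heavy side and 13 N to lift it.
- **At the end position:** it took about 9 N one way and 10.6 N the other. That is close to the bearing drag alone, 9.6 N at a pin, which is what a balanced position gives.

**Last checks:**
- **Wheel angle:** the gripped pin stood at 98.5° in the side picture. The force readings put the balance point at 97–104°.
- **Grip:** closed on the pin at 35 N, with the wheel standing still and about 6 N of sideways push remaining.
- **Bystanders:** the marker, tape roll and vial look unmoved in both camera views.

**What went wrong or disagreed:**
- In the first turn the arm reached a wrist joint limit. The fingers slipped off the pin, and the force reading reached about 47 N. I regripped with the tool leaning less.
- The first estimate, from the tight-grip readings, put the balance point about 10° earlier than the later one. I used the later one.
- The wrist camera placed the wheel's centre about 4–5 mm away from the side camera's estimate. This did not affect gripping.

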